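# Level the worktop riser and hold the spirit level down on it

## Robot

A 7-joint arm with a two-finger parallel gripper is mounted at the origin on the work surface. World frame = base frame: x ahead of the robot, y to its left, z up, the work surface at z = 0. Lengths are in m, angles in rad, forces in N, time in s.
With the tool pointing down it reaches from about 0.425 to 0.825 m from the base axis. Payload 3.6 kg.
Tool frame: the origin (TCP) lies where the fingers leave the gripper's body, on its centre line; the fingertips stand 73 mm ahead of it and the grasp point (between the pads) lies 54 mm ahead of it; z points along the fingers, y is the line along which they close (so a half turn about z gives the same grasp; the last joint's range is limited). The gripper opens to 85 mm and grips with 20 to 120 N. Pads are 22 mm wide; open, the fingers measure 114 mm over their backs; the gripper's body (76 mm by 85 mm) begins 54 mm behind the grasp point. The pads swing forward as they close: fully open they stand 13 mm farther back than shut.
Start: joints at [-1.129, 0.615, -0.013, 1.423, 0.008, 1.103, -0.04], TCP at [0.294, 0.58, 0.304] pointing down, gripper open.
Joint ranges: [-3.12, 3.12], [-0.3, 2.06], [-1.34, 1.32], [0.26, 2.42], [-1.36, 4.5], [0.01, 1.98], [-2.84, 2.84]. Speed limits (rad/s): [2.79, 2.79, 3.14, 3.14, 3.14, 3.14, 3.14].

## Interface

Orientations are given as a unit quaternion [x, y, z, w].
In Python, from station import arm, snapshot, camera_info, ticket gives the robot as it stands. Calls block until the motion is done:
- arm.movep(position, orientation): joint-space move of the TCP to a pose.
- arm.line_to(position, velocity=0.15, ori=None): straight line of the TCP; ori=None keeps the orientation; velocity is the mean speed in m/s.
- arm.move_j(angles): joint-space move.
- arm.move_gripper(opening, effort=None): opening from 0.0 (shut) to 1.0 (fully open); effort is the grip in N (None keeps the last); returns when the fingers have stopped.
- arm.pause(seconds).
- arm.ik(position, orientation): joint angles nearest the present ones, or None.
- snapshot(name): name is "side" or "top"; returns the picture (480x640x3 uint8, blue, green, red); there is no depth.
- camera_info(name): a dict with "fx", "fy", "cx", "cy" (pixels), "R" (3x3) and "t" (3): a world point X has camera coordinates R X + t. Camera axes: x right, y down, z forward; pixel columns grow to the right and rows downward; lengths in m; the calibration is good to about 2 mm. A picture is of the moment at which its call begins. camera_info takes no time and is no camera call.
A pose or a line that the arm cannot do raises arm.MotionError and nothing moves.
- ticket.finish_job(): hands the job in; it is judged then, once.
Readings, each from a call of its own:
- arm.read_time(): time.
- arm.read_joint_positions(): joint angles.
- arm.read_dq(): joint speeds.
- arm.read_effort(): joint torques, N m.
- arm.read_tool_pos(): TCP position.
- arm.read_eef_rot(): TCP orientation.
- arm.read_ft_force(): force on the tool from outside, world axes, zero at the start.
- arm.read_wrist_torque(): the same for the moment, N m.
- arm.read_opening(): opening from 0.0 (shut) to 1.0 (fully open).
- arm.read_finger_force(): force on a finger pad.
Only numpy, scipy, OpenCV 4.12 (cv2) and the standard library are available. Lean on these libraries where they do the work, as an engineer would, in place of code of your own. Each camera call takes 0.05 s, during which the arm holds its last target. There are 200 camera calls.

## Task

The little riser shelf on the kitchen worktop sags at its screw-foot end. Lay the spirit level upright (vial up) along the shelf and let go of it so that it shows the slope, then turn the winged grip of the levelling foot until the bubble stands centred between its two lines. Then press the level down on the shelf with the fingertips, firmly but gently (as with a half to two kilograms resting on it), and finish while still holding it pressed there with the bubble centred; leave the paper-towel roll, mug and soap bottle where they stand.

Things in the scene. Friction and masses are not known exactly. Their poses are not given: they have to be found in the camera images.
- level_mid (a point): Centre (half-way up) of the loose spirit level, a solid aluminium bar 240 mm long (its x), 24 wide (its y), 45 high (its z), about 0.25 kg, black ends. In the middle of its top face a green vial window, 76 x 15 mm, with a pale bubble 16 mm long and black cross lines 12 mm either side of the middle. Starts on the worktop, vial up. Its top may be pressed anywhere.
- level: The same spirit level; origin at the centre of its underside, same axes.
- bubble (a joint): Where the bubble stands along the level's x, in m: 0 is centred, positive towards the level's +x end. It goes to the higher end, 0.5 mm for each milliradian of slope (at most 24 mm), and takes about a second to settle.
- shelf_top (a point): Middle of the top face of the white riser board: 380 mm long (its y), 190 wide (its x), 16 thick; z is its upward normal; top 75 mm above the worktop when level. The -y end pivots on a fixed leg (line 165 mm from the middle, 8 mm under the top face); the +y end is carried by the levelling foot and starts low. The board moves in no other way.
- shelf: The same riser board; origin on its pivot line, 165 mm towards -y of its middle and 8 mm below the top face, same axes.
- foot_grip (a point): Centre of the foot screw's winged grip: black upright bar 46 mm long (its x), 14 thick (its y), 30 high, its hub 22 mm wide, on the board's centre line 155 mm from the middle towards +y, 117 mm above the worktop, a height it keeps. Turned clockwise from above it raises the board's +y end: 10 mrad, 5 mm of bubble, per rad. Needs 1.8 to 3 rad; 0.12 N m stiff; stays where left.
- towel_roll_top (a point): Bystander: paper-towel roll on a wire stand, 140 mm across the foot, 250 mm tall; this point is on its axis 100 mm up.
- mug: Bystander: white mug, 80 mm wide, 90 mm tall; origin at the centre of its underside.
- soap: Bystander: clear soap bottle, 60 mm wide, 180 mm tall; origin at the centre of its underside.
Things that resemble listed ones, but are neither listed nor needed, are in the scene too. What is shaped like the level but red is not meant.

How it is judged:
On the way, in this order (a step that is already met when the one before it is completed fails the run):
1. the level lies along the shelf, let go, and shows the slope (bubble more than 5 mm off centre) (x of level_mid in the frame of shelf_top between -0.085 and 0.085 m and y of level_mid in the frame of shelf_top between -0.085 and 0.085 m and z of level_mid in the frame of shelf_top between 0.018 and 0.027 m and angle between the x axis of level_mid and the y axis of shelf_top, either way round below 0.2 rad and angle between level_mid's own z axis and vertical below 0.15 rad and contact force between the fingers and level below 0.3 N and contact force between level and shelf above 0.8 N and (value of joint bubble above 0.005 m or value of joint bubble below -0.005 m)), for 0.3 s.
2. with the level lying free on the shelf the bubble has come to stand between its lines (within 3.5 mm) (x of level_mid in the frame of shelf_top between -0.085 and 0.085 m and y of level_mid in the frame of shelf_top between -0.085 and 0.085 m and z of level_mid in the frame of shelf_top between 0.018 and 0.027 m and angle between the x axis of level_mid and the y axis of shelf_top, either way round below 0.2 rad and angle between level_mid's own z axis and vertical below 0.15 rad and contact force between the fingers and level below 0.3 N and contact force between level and shelf above 0.8 N and value of joint bubble between -0.0035 and 0.0035 m), for 0.3 s.
At the end, for the whole second after the job is handed in: Level upright along the shelf (within 0.2 rad, its middle within 85 mm of the shelf's middle both ways), bubble within 3.5 mm of centre, fingers pushing on it with 2 to 30 N and it bearing on the shelf with 5 to 33 N (more than its weight) through the last second (x of level_mid in the frame of shelf_top between -0.085 and 0.085 m and y of level_mid in the frame of shelf_top between -0.085 and 0.085 m and z of level_mid in the frame of shelf_top between 0.018 and 0.027 m and angle between the x axis of level_mid and the y axis of shelf_top, either way round below 0.2 rad and angle between level_mid's own z axis and vertical below 0.15 rad and value of joint bubble between -0.0035 and 0.0035 m and contact force between the fingers and level between 2 and 30 N and contact force between level and shelf between 5 and 33 N and linear speed of level below 0.02 m/s); the arm keeps its last pose, push and grip.
It fails at once if the paper-towel roll is pushed or knocked over (distance of towel_roll_top from where it was at the start of the episode above 0.03 m or angle between towel_roll_top's own z axis and vertical above 0.3 rad).
It fails at once if the mug is pushed or knocked over (distance of mug from where it was at the start of the episode above 0.03 m or angle between mug's own z axis and vertical above 0.3 rad).
It fails at once if the soap bottle is pushed or knocked over (distance of soap from where it was at the start of the episode above 0.03 m or angle between soap's own z axis and vertical above 0.3 rad).
It also fails if it takes over 72 s, if anything falls off the work surface, if the arm or the gripper's body presses on something with over 40 N, if the wrist force passes 120 N, or if a joint passes its speed limit or range.

## Working session

There is one attempt and no reset: what is moved stays moved. The work goes in short steps, each a Python script; the robot and the scene stay as the last script left them, time stands still between calls to the robot, and variables do not carry over. Pictures are saved under pics/ and viewed, at most 10 in all, crops included, and the job is handed in when it is done.

```bash
mkdir -p pics; ls; python3 - <<'E'
from station import *
import cv2
for n in("top","side"):
    cv2.imwrite(f"pics/{n}0.png",snapshot(n)); c=camera_info(n); print(n,c)
print(arm.read_eef_rot(),arm.read_time())
E
```

```text
pics
top {'fx': 519.0268556850057, 'fy': 519.0268556850057, 'cx': 318.2533745084575, 'cy': 237.93724553878042, 'R': array([[-0.02604823, -0.99938456, -0.02349467],
       [-0.98027511,  0.0301421 , -0.19532579],
       [ 0.19591376,  0.01794335, -0.98045695]]), 't': array([0.05523921, 0.61296149, 1.59415883])}
side {'fx': 468.55008954311535, 'fy': 468.55008954311535, 'cx': 319.00113981483264, 'cy': 238.33737244653838, 'R': array([[ 0.84962787, -0.52702035, -0.01954579],
       [-0.40888514, -0.63486498, -0.65556037],
       [ 0.33308472,  0.56497435, -0.75488977]]), 't': array([-0.49379388,  0.33367221,  1.27583493])}
[ 2.32235840e-01  9.72658796e-01 -1.14492797e-03 -2.63950526e-04] 0.1
```

View pics/top0.png

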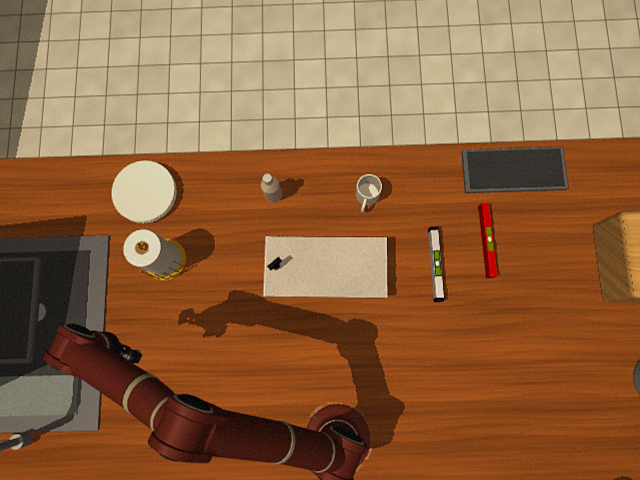

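View pics/side0.png

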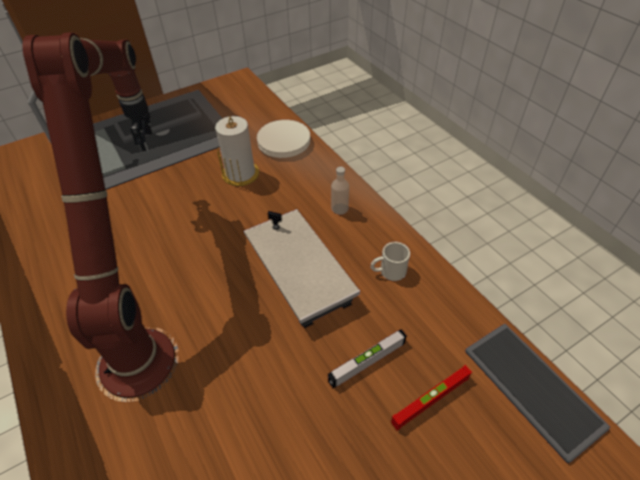

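The top view shows the shelf board at (326,267), its grip at (279,263), towel roll at (155,255), soap at (271,187) and mug at (369,189). Two things could be the level: the silver bar at (437,264) and the red bar at (489,240). The silver one with black ends fits the description. I'll check it in a close crop and measure it.

```bash
cat > h.py <<'E'
import numpy as np, cv2
from station import *
from scipy.spatial.transform import Rotation as Rn
def cast(n,px,z):
    c=camera_info(n); R,t=np.array(c["R"]),np.array(c["t"])
    d=R.T@np.array([(px[0]-c["cx"])/c["fx"],(px[1]-c["cy"])/c["fy"],1]); o=-R.T@t
    return o+d*(z-o[2])/d[2]
def proj(n,X):
    c=camera_info(n); p=np.array(c["R"])@np.array(X)+c["t"]
    return np.array([c["fx"]*p[0]/p[2]+c["cx"],c["fy"]*p[1]/p[2]+c["cy"]])
def quat(yaw):  # tool down, closing axis (tool y) at angle yaw from world x
    y=np.array([np.cos(yaw),np.sin(yaw),0]); z=np.array([0,0,-1.]); x=np.cross(y,z)
    return Rn.from_matrix(np.c_[x,y,z]).as_quat()
def mask(im,lo,hi,box):
    m=cv2.inRange(cv2.cvtColor(im,cv2.COLOR_BGR2HSV),np.array(lo),np.array(hi))
    k=np.zeros_like(m); x0,y0,x1,y1=box; k[y0:y1,x0:x1]=m[y0:y1,x0:x1]; return k
def big(m):
    return max(cv2.findContours(m,cv2.RETR_EXTERNAL,cv2.CHAIN_APPROX_NONE)[0],key=cv2.contourArea)
E
python3 - <<'E'
from h import *
im=snapshot("top"); s=snapshot("side")
b=mask(im,(0,0,110),(180,60,255),(255,225,400,310)); r=cv2.minAreaRect(big(b)); print("board",r)
for p in cv2.boxPoints(r): print(p,cast("top",p,.068).round(4))
g=mask(im,(35,90,40),(85,255,255),(420,220,455,310)); r=cv2.minAreaRect(big(g)); print("vial",r, cast("top",r[0],.045).round(4))
l=mask(im,(0,0,120),(180,60,255),(420,220,455,310)); pts=cv2.findNonZero(l); r=cv2.minAreaRect(pts); print("silver",r)
for p in cv2.boxPoints(r): print(cast("top",p,.045).round(4))
k=mask(im,(0,0,0),(180,255,50),(263,235,300,280)); c=big(k); r=cv2.minAreaRect(c);print("grip",r,cast("top",r[0],.125).round(4))
a=im[215:310,255:300]; a=cv2.resize(im[250:280,258:300],None,fx=9,fy=9,interpolation=0); q=cv2.resize(im[220:310,415:500],None,fx=4,fy=4,interpolation=0)
w=cv2.resize(s[200:240,255:300],None,fx=8,fy=8,interpolation=0)
H=max(x.shape[0] for x in(a,q,w)); cat=[cv2.copyMakeBorder(x,0,H-x.shape[0],0,0,0) for x in(a,q)]
c=np.hstack(cat);cv2.imwrite("pics/c1.png",c);print(c.shape)
for z in (.045,): print(proj("top",[.5,0,z]))
E
```

```text
board ((385.5, 267.0), (60.0, 1.0), 90.0)
[385. 237.] [ 0.6094 -0.1737  0.068 ]
[386. 237.] [ 0.6093 -0.1769  0.068 ]
[386. 297.] [ 0.4201 -0.1671  0.068 ]
[385. 297.] [ 0.4202 -0.164   0.068 ]
vial ((436.9139709472656, 263.05328369140625), (24.354114532470703, 5.432144641876221), 84.80557250976562) [ 0.5247 -0.3362  0.045 ]
silver ((436.3379821777344, 263.5552062988281), (67.7651138305664, 8.221503257751465), 85.2363510131836)
[ 0.6321 -0.3198  0.045 ]
[ 0.6335 -0.3461  0.045 ]
[ 0.417  -0.3484  0.045 ]
[ 0.4156 -0.3227  0.045 ]
grip ((275.3196716308594, 264.48358154296875), (8.578472137451172, 14.468169212341309), 50.19443130493164) [0.5233 0.1692 0.125 ]
(360, 718, 3)
[331.21580456 273.85170176]
```

View pics/c1.png

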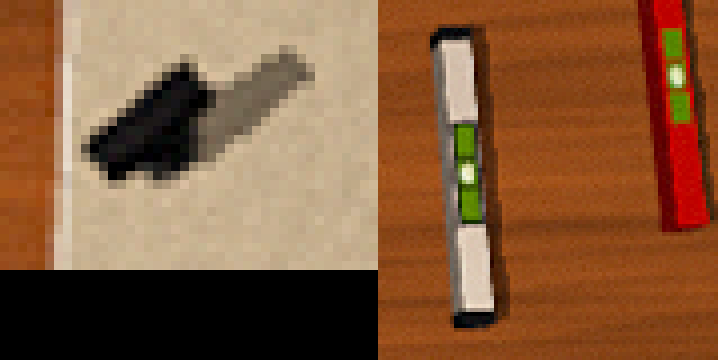

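The crop confirms it: the left-hand bar is silver, with black ends and a green vial at about (437,263). The red bar is the decoy. The grip's top is a black bar centred near (274.5,263.3), running up to the right at about 37°. Next I'll measure the board, check the IK and move over the level.

```bash
python3 - <<'E'
from h import *
im=snapshot("top")
b=mask(im,(0,0,110),(180,100,255),(255,228,400,308)); r=cv2.minAreaRect(big(b)); print("board",r)
P=[]
for p in cv2.boxPoints(r): P.append(cast("top",p,.071)); print(p,P[-1].round(4))
print("centre",np.mean(P,0))
e=[cast("top",(258+u/9,250+v/9),.132) for u,v in((85,150),(185,65),(215,95),(115,180))]
print("grip",np.mean(e,0),[x.round(4)[:2] for x in e])
s=snapshot("side"); k=mask(s,(0,0,0),(180,255,60),(262,205,290,235)); c=big(k); q=cv2.minAreaRect(c); print(q, proj("side",np.mean(e,0)-[0,0,.01]))
g=mask(s,(35,90,40),(85,255,255),(345,335,395,375)); print("vial side", cast("side",cv2.minAreaRect(cv2.findNonZero(g))[0],.045))
print("roll",cast("top",(143,248),.25),"mug",cast("top",(369,195),.05),"soap",cast("top",(268,178),.18))
p=arm.read_tool_pos(); arm.line_to([p[0],p[1],.42])
for y in(np.pi/2,-np.pi/2):
    for X in([.525,-.336,.25],[.525,-.336,.085]):
        print(y,arm.ik(X,quat(y)))
    for y2 in (0,np.pi): print("place",y2,arm.ik([.515,-.05,.16],quat(y2)))
for y in (.65,.65+np.pi,.65-np.pi): print("grip",y,[None if (j:=arm.ik([.523,.166,.171],quat(y-a))) is None else j[-1].__round__(2) for a in (0,1,2,3)])
E
```

```text
board ((324.75848388671875, 266.6178894042969), (123.06161499023438, 60.41066360473633), 0.5509040355682373)
[262.9401  296.23022] [0.4329 0.2143 0.071 ]
[263.52097 235.82234] [0.6245 0.2115 0.071 ]
[386.57687 237.00555] [ 0.6087 -0.1784  0.071 ]
[385.996   297.41345] [ 0.4186 -0.1667  0.071 ]
centre [0.5211654  0.02019112 0.071     ]
grip [0.52500442 0.17044487 0.132     ] [array([0.5163, 0.1924]), array([0.5442, 0.1585]), array([0.5337, 0.1485]), array([0.5058, 0.1824])]
((274.0, 220.0), (16.0, 12.0), 90.0) [273.93112784 216.05738294]
vial side [ 0.52494656 -0.33480363  0.045     ]
roll [0.56275846 0.53099327 0.25      ] mug [ 0.75396935 -0.13094027  0.05      ] soap [0.78046926 0.18317859 0.18      ]
1.5707963267948966 [ 0.24459771  0.66903742  0.49927074  1.5843459  -0.36506803  0.9823143
  2.42868241]
1.5707963267948966 [ 0.48103213  0.84126534  0.08983852  1.69328193 -0.11664083  0.61225661
  2.20739363]
place 0 [-0.14048988  0.62844611  0.29590991  1.96515248 -0.31240167  0.59172232
  0.3632076 ]
place 3.141592653589793 [-0.58341369  0.91313225  1.13096033  1.97781502 -1.03215195  0.98671124
 -2.06503503]
-1.5707963267948966 [ 0.00973882  0.8226584   1.00179038  1.5919072  -0.74329243  1.14923503
 -0.38509042]
-1.5707963267948966 [ 0.14575588  0.95543228  0.69657379  1.70478577 -0.82044421  0.79841654
 -0.33263674]
place 0 [-0.14048988  0.62844611  0.29590991  1.96515248 -0.31240167  0.59172232
  0.3632076 ]
place 3.141592653589793 [-0.58341369  0.91313225  1.13096033  1.97781502 -1.03215195  0.98671124
 -2.06503503]
grip 0.65 [np.float64(0.44), np.float64(-0.39), np.float64(-1.25), np.float64(-1.75)]
grip 3.791592653589793 [np.float64(-1.89), np.float64(2.17), np.float64(1.39), np.float64(0.56)]
grip -2.491592653589793 [np.float64(-1.89), np.float64(2.17), np.float64(1.39), np.float64(0.56)]
```

```bash
python3 - <<'E'
from h import *
L=np.array([.5245,-.3355]); q=quat(np.pi/2+.012)
arm.movep([.45,.05,.42],q); arm.movep([*L,.25],q)
arm.line_to([*L,.14]); cv2.imwrite("pics/p2.png",snapshot("side")[250:450,270:500])
arm.line_to([*L,.083],.08)
arm.move_gripper(0,40); print("open",arm.read_opening(),arm.read_finger_force(),arm.read_ft_force())
p=arm.read_tool_pos(); arm.line_to([p[0],p[1],.25],.12)
print(arm.read_opening(),arm.read_ft_force(),arm.read_joint_positions().round(2),arm.read_time())
# go over shelf
u=np.array([.0385,.999]); C=np.array([.520,.016])-.05*u
q2=(Rn.from_rotvec([0,0,0])*Rn.from_quat(quat(-.0385))).as_quat()
print(C); arm.movep([*C,.25],q2); print(arm.read_joint_positions().round(2),arm.read_time())
cv2.imwrite("pics/t2.png",cv2.resize(snapshot("top")[200:320,240:480],None,fx=3,fy=3)); cv2.imwrite("pics/s2.png",snapshot("side")[100:400,150:500])
E
```

```text
open 0.2783249946650019 40.548807978630066 [-0.26761844  0.39053613  2.36942878]
0.27001674068013437 [ 0.1556332  -0.26265685 -2.99217541] [ 0.32  0.65  0.37  1.58 -0.27  0.96  2.35] 8.7083
[ 0.518075 -0.03395 ]
[-0.52  0.61  0.86  1.88 -0.58  0.91  0.58] 10.2667
```

View pics/s2.png

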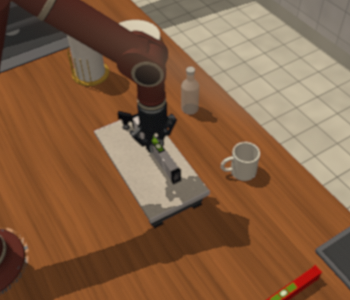

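The level is held and lies along the shelf; in the crop it runs from about (155,140) to (175,175). Next I'll tilt it to match the slope, lower it until it touches, and release.

```bash
python3 - <<'E'
from h import *
p=arm.read_tool_pos(); q=(Rn.from_rotvec([-.024,0,0])*Rn.from_quat(quat(-.0385))).as_quat()
arm.line_to([p[0],p[1],.163],.1,q); arm.pause(.3); f0=arm.read_ft_force()[2]; z=.163
while z>.148:
    z-=.001; arm.line_to([p[0],p[1],z],.03); f=arm.read_ft_force()[2]
    if f-f0>1.5: break
print(z,f0,f)
arm.move_gripper(.6); arm.pause(.2); print(arm.read_ft_force())
p=arm.read_tool_pos(); arm.line_to([p[0],p[1],.26],.15); arm.movep([.44,.17,.30],quat(.65)); arm.pause(.6)
im=snapshot("top"); cv2.imwrite("pics/t3.png",cv2.resize(im[225:310,250:400],None,fx=5,fy=5,interpolation=0)); print(arm.read_time())
E
```

```text
0.155 -1.8624153116893316 5.148612090142892
[-0.25584863  0.49639378  1.19478434]
16.6667
```

View pics/t3.png

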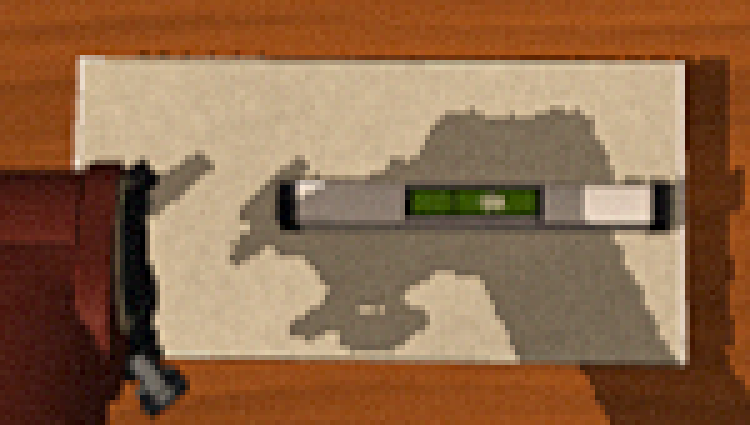

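The level lies on the board with its vial centre at crop x≈473 and the bubble at ≈491, so about 10 mm towards the high −y end. That calls for roughly 2.05 rad clockwise. I'll take the grip and turn it 1.9 rad first.

```bash
cat >> h.py <<'E'
def bubble(im,save=None):
    a=im[255:275,322:368]; 
    if save: cv2.imwrite(save,cv2.resize(im[225:310,250:400],None,fx=5,fy=5,interpolation=0))
    big_=cv2.resize(a,None,fx=8,fy=8,interpolation=cv2.INTER_CUBIC); hsv=cv2.cvtColor(big_,cv2.COLOR_BGR2HSV)
    g=cv2.inRange(hsv,np.array((35,120,30)),np.array((85,255,255))); x,y,w,h=cv2.boundingRect(big(cv2.morphologyEx(g,cv2.MORPH_CLOSE,np.ones((25,25)))))
    v=hsv[y+4:y+h-4,x+12:x+w-12]; m=((v[...,1]<150)&(v[...,2]>70)).astype(np.uint8)
    bx=cv2.moments(m,True); bx=bx["m10"]/bx["m00"]+12
    return (bx-w/2)*76/w, w/8, h/8   # mm, + toward image right (-y)
E
python3 - <<'E'
from h import *
print(bubble(snapshot("top")))
G=[.525,.1704]; q=quat(.68)
arm.move_gripper(.55,35); arm.movep([*G,.25],q); print(arm.read_joint_positions().round(2))
arm.line_to([*G,.172],.08); f0=arm.read_ft_force(); arm.move_gripper(0,35)
print("open",arm.read_opening(),arm.read_finger_force(),arm.read_ft_force()-f0)
j=np.array(arm.read_joint_positions()); 
for k in range(1,6):
    t=j.copy(); t[6]-=1.9*k/5; arm.move_j(t)
    print(arm.read_opening(),arm.read_wrist_torque().round(2),arm.read_ft_force().round(1),arm.read_joint_positions()[6])
arm.pause(1.); im=snapshot("top")
try: print(bubble(im,"pics/t4.png"))
except Exception as e: print(e)
cv2.imwrite("pics/s4.png",cv2.resize(snapshot("side")[190:340,230:380],None,fx=4,fy=4)); print(arm.read_time())
E
```

```text
(10.718875720343597, 25.5, 5.5)
[-0.79  0.61  0.71  1.79 -0.49  0.92  0.81]
open 0.21453094369527417 34.20603007078171 [ 6.31577417  4.72397189 -0.74032555]
0.21671285808340948 [-0.07  0.04  0.05] [ 0.  -0.4 -1.6] 0.5145865559005808
0.22009221406123441 [-0.06  0.39  0.16] [-1.  -0.  -0.1] 0.13555089546504417
0.21927252106878722 [0.06 0.77 0.04] [-2.3 -0.5  2. ] -0.24408579853683232
0.21559473407800317 [0.11 1.07 0.15] [-5.2 -0.6  3.4] -0.624000896141429
0.21857566357712713 [0.14 1.17 0.04] [-5.2  1.9  3. ] -1.0053339458496988
(1.7935848429449897, 26.125, 5.625)
22.275
```

View pics/t4.png

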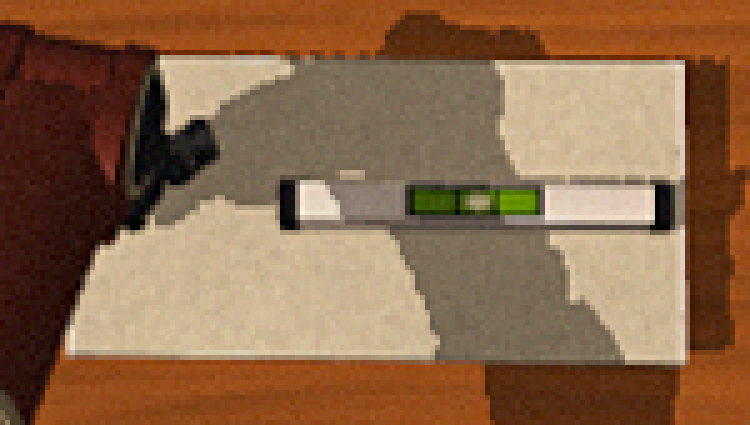

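The bubble is now at crop x≈478, about 1.7 mm past the vial centre. I'll turn another 0.34 rad, let go, lift off and check again.

```bash
python3 - <<'E'
from h import *
j=np.array(arm.read_joint_positions()); j[6]-=.34; arm.move_j(j); arm.pause(1); print(bubble(snapshot("top")))
arm.move_gripper(.5); p=arm.read_tool_pos(); arm.line_to([p[0],p[1],.28],.15); arm.pause(1.)
print(bubble(snapshot("top"),"pics/t5.png")); print(arm.read_ft_force(),arm.read_time(),arm.read_joint_positions().round(2))
E
```

```text
(0.13247607655502366, 26.125, 5.5)
(0.06193806193805978, 26.125, 5.75)
[ 1.1841587   0.73940652 -0.06143407] 26.0083 [-0.81  0.58  0.73  1.75 -0.47  0.98 -1.45]
```

View pics/t5.png

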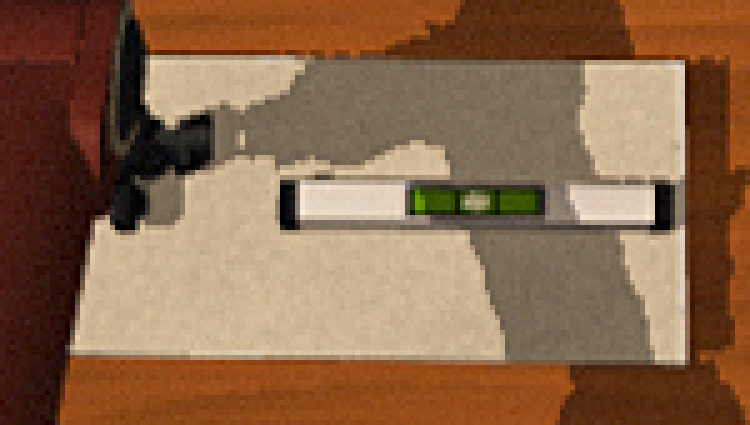

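The bubble is centred (crop x≈476 against the vial centre 476) with the level lying free. Now I'll press with shut fingertips.

```bash
python3 - <<'E'
from h import *
c=cast("top",(250+476/5,225+201/5),.12); print(c)
q=quat(-np.pi/2-.0385); arm.move_gripper(0,20)
arm.movep([c[0],c[1],.26],q); arm.line_to([c[0],c[1],.203],.1); arm.pause(.4); f0=arm.read_ft_force()[2]; z=.203
while z>.180:
    z-=.0005; arm.line_to([c[0],c[1],z],.02); f=arm.read_ft_force()[2]-f0
    if f>1: arm.pause(.15); f=arm.read_ft_force()[2]-f0; print(round(z,4),round(f,2))
    if f>8: break
for _ in range(4): arm.pause(.5); print(arm.read_ft_force().round(2),f0)
print(arm.read_tool_pos(),arm.read_time())
im=snapshot("top"); 
try: print(bubble(im))
except Exception as e: print(e)
a=cv2.resize(im[225:310,250:400],None,fx=3,fy=3,interpolation=0); s=cv2.resize(snapshot("side")[200:340,230:380],None,fx=4,fy=4)
s=cv2.resize(s,(345,322)); a=cv2.copyMakeBorder(a,0,322-a.shape[0],0,0,0); cv2.imwrite("pics/f6.png",np.hstack([a,s]))
E
```

```text
[ 0.51557803 -0.04289715  0.12      ]
0.1925 2.22
0.192 6.34
0.1915 9.75
[-2.38  1.73  9.42] 0.08122059088142589
[-3.17  0.38  9.45] 0.08122059088142589
[-1.52  0.78  9.  ] 0.08122059088142589
[-1.81  1.39  9.42] 0.08122059088142589
[ 0.51563618 -0.04301643  0.19261881] 36.6833
max() iterable argument is empty
```

View pics/f6.png

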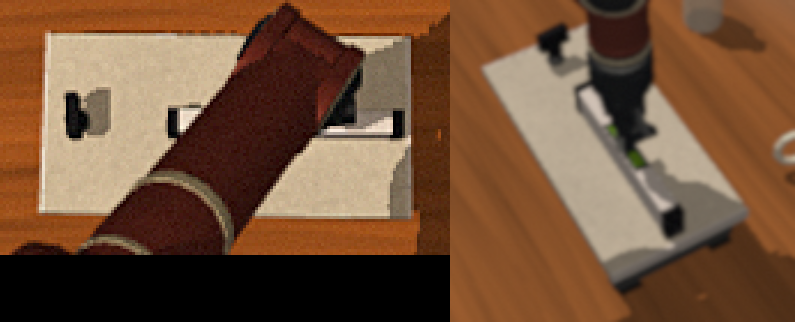

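The fingertips hold the level in place at a steady 9 N or so. The level hasn't moved: its ends are at (175,122) and (398,124) in the left crop. The arm hides the bubble, but the foot is untouched since it read centred, so I'm handing in.

```bash
python3 -c "
from station import *
print(ticket.finish_job())"
```

```text
the job is handed in; nothing more can be done
None
```

I handed the job in with the level lying along the shelf and the fingertips pressing it at a steady 9.4 N or so; the bubble last read 0.1 mm off centre, just before pressing, because the arm hid it after that, and no verdict came back.

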